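# Turn the mould dryer down to the mould mark and start it

### The arm

A 7-joint arm with a two-finger parallel gripper is mounted at the origin on the work surface. World frame = base frame: x ahead of the robot, y to its left, z up, the work surface at z = 0. Lengths are in m, angles in rad, forces in N, time in s.
With the tool pointing down it reaches from about 0.35 to 0.9 m from the base axis. Payload 8.1 kg.
Tool frame: the origin (TCP) lies between the finger pads; the fingertips stand tcp_to_tips ahead of it and the grasp point (between the pads) lies 2 mm behind it (tcp_to_tips is the distance from the TCP to the fingertips, in m); y points along the fingers, x is the direction in which the jaws open and shut, and the axes are right-handed (so a half turn about y gives the same grasp; the last joint's range is limited). The gripper opens to 92 mm and grips with 3 to 60 N. Pads are 19 mm wide; open, the fingers measure 130 mm over their backs; the gripper's body (75 mm by 190 mm) begins 47 mm behind the grasp point.
Start: joints at [-1.343, 0.434, 0.025, 1.573, -0.012, 1.134, -0.075], TCP at [0.203, 0.591, 0.244] pointing down, gripper open.
Joint ranges: [-2.62, 2.62], [-0.44, 2.09], [-1.27, 1.32], [0.08, 2.57], [-1.32, 4.46], [0.12, 2], [-2.74, 2.74]. Speed limits (rad/s): [2.22, 2.22, 3.01, 3.01, 3.14, 3.14, 3.14].

### API

Orientations are given as [roll, pitch, yaw] about the fixed x, y, z axes, in that order (R = Rz(yaw) Ry(pitch) Rx(roll)).
In Python, from cell import * gives the robot as it stands.
- The arm moves only by the tool move_arm, never from a script. Its argument "motion" is a list of rows, each an object with "offset": the shift along the tool's x, y, z in m, a list of three; "rotation": the turn, a rotation vector about the tool's x, y, z in rad, a list of three; "grip": the opening, from 0 (shut) to 1 (fully open). A call has 1 to 10 rows; each row shifts and turns the commanded pose from where the row before left it, along the tool's axes as they then stand; what a row does not reach is not made up. A row lasts 1/10 s, in which the tool goes at most 50 mm and 8.59 degrees, less where a joint would pass 70% of its speed; a pose out of reach is approached as far as the arm can. A call with a gripper value outside its range is refused whole. The fingers move at their own pace and stop on an object; "force" is the grip in N (left out, the last holds). Time passes only in rows, so rows that do not move let the fingers close. It gives the time, the measured TCP pose, the force and the opening at its end, in the units of the state.
- get_obs(): the state, without advancing time (a new reading comes with each control period).
- get_image(name): name is "side" or "top"; returns the picture (480x640x3 uint8, red, green, blue); there is no depth.
- get_calibration(name): a dict with "vfov" (degrees; the focal length in pixels is half the picture's height over the tangent of half this angle, whatever the lens; pixels are square), "cx", "cy" (the principal point, pixels), "R" (3x3) and "t" (3): a world point X has camera coordinates R X + t. Camera axes: x right, y down, z forward; pixel columns grow to the right and rows downward; lengths in m; the calibration is good to about 2 mm. A picture is of the moment at which its call begins. get_calibration takes no time and is no camera call.
- hand_in(): hands the job in, once; it reports no verdict.
The state is a dict: "time": time; "joint_pos": joint angles; "qd": joint speeds; "effort": joint torques, N m; "eef_pos": TCP position; "tool_rot": TCP orientation; "force": force on the tool from outside, world axes, zero at the start; "torque": the same for the moment, N m; "gripper_width": finger opening in m.
Only numpy, scipy, OpenCV 4.12 (cv2) and the standard library are available. Lean on these libraries where they do the work, as an engineer would, in place of code of your own. Each camera call takes 0.05 s, during which the arm holds its last target.

### The job

The next load in the warm-air dryer is plaster moulds, which too much heat would ruin: on the dryer's control box, turn the temperature (the small black inner knob of the concentric pair) back to the blue mark, and once the knob has sprung up again and locked there, flip the green switch over to start the dryer. The knob is push-to-turn: press it in with a steady, light push and keep it in while you turn it, do not force it round while it is locked or lean it hard on to the ring below, and do not shift the pale outer ring, which holds the drying hours. Leave everything else where it stands.

Things in the scene. Friction and masses are not known exactly. Their poses are not given: they have to be found in the camera images.
- console: control box of the dryer: grey metal box 160 (x) x 270 (y) x 75 mm high, standing fixed on the bench. Origin: centre of its underside, z up; its -x long side is the front, towards the robot. Its flat top carries the concentric dial at (0, 55) mm and the green switch at (0, -80) mm; a small cup stands on it
- knob: inner knob (temperature): black fluted round knob, diameter 24 mm, 20 mm tall, upright axis, red pointer line along its +x axis on the silver top. Origin: centre of its underside, 102.5 mm above the bench at rest. Turns + counter-clockwise from above; starts 0.4 to 1.5 rad clockwise of the mark. It locks in notches 20 degrees apart, one exactly at the blue mark, and springs up into it when let go there
- knob_top (a point): centre of the knob's top, 123 mm above the bench at rest. Locked at rest (rocks 5 degrees). Pressed down it comes free after 2.5 to 9 mm, differently from box to box and not to be seen; 0.8 mm further a shoulder of its shaft meets the ring's hub, felt as a hard stop. Spring: 6 N at once, plus 0.2 N per mm, so free at 6.5 to 7.8 N and on the hub at 6.7 to 8 N
- knob_pointer (a point): outer end of the knob's red pointer line, 11 mm from its axis. Free, the knob turns with under 0.02 N m. Pushed some 3 N beyond meeting the hub it drags the ring round with it; 15 N beyond would bend the shaft. Steady pushes of 8 to 9.7 N suit every box. Twisted while locked, with more than about 0.4 N m, the lock is damaged
- ring: outer ring (drying hours): pale knurled ring round the knob's shaft under the knob, diameter 48 mm, 12 mm tall. Origin: centre of its underside, on the knob's axis; its top is 12 mm above it and 11.5 mm below the knob's underside at rest. Black pointer line along its +x axis, at a different angle each time. It turns freely on the same axis with 0.024 N m of drag and must stay as it is
- bezel: round aluminium scale plate, diameter 82 mm, fixed on the box's top under the ring, same axis. Origin: on the axis, level with the box's top; plate top 4 mm above it. Black ticks every 20 degrees. Its +x axis points from the dial's axis to the blue mark
- mark (a point): the blue mark on the scale plate, 12 x 5.5 mm, 33.5 mm from the dial's axis, roughly on the side away from the robot. Its x axis points outwards from the dial's axis: the knob is set when its own x axis points the same way
- ring_pointer (a point): point at the outer end of the ring's black pointer line, 22 mm from the axis, on the ring's top face
- switch (a joint): flip switch of heater and fan: 0 = off (lever leans 0.4 rad to the box's front, -x), 0.8 = on (leans 0.4 rad to the box's back, +x). Stays where it is put; takes about 1.5 N at the tip
- switch_tip (a point): centre of the round end of the switch's green lever (smooth plastic, 17 mm thick). The lever is 45 mm long from its pivot, which lies 14 mm above the box's top at (0, -80) mm in the box's frame and turns about the box's y axis; black housing 56 x 36 x 14 mm round the pivot
- test_cup: small bisque cup, 38 mm across, 36 mm tall, standing on the box's top towards the back between dial and switch; origin at its underside. Not to be moved
- jar: white and blue jar, 72 mm across, 50 mm tall; bystander, origin at its underside
- beaker_mould: round plaster mould, 125 mm across, 95 mm tall; bystander, origin at its underside
- two_part_mould: white plaster mould block 100 x 120 x 120 mm with black bands; bystander, origin at its underside
- bisque_pot: pinkish pot, 96 mm across, 75 mm tall; bystander, origin at its underside
- glaze_bowl: green-grey bowl, 110 mm across, 40 mm tall; bystander, origin at its underside
- spatula: spatula 200 mm long lying on the bench; bystander

How it is judged:
On the way, in this order (a step that is already met when the one before it is completed fails the run):
1. the inner knob's pointer is at the blue mark and the knob has sprung back up into its lock (angle between the x axis of knob and the x axis of mark, either way round below 0.12 rad and z of knob in the frame of console above 0.1015 m), for 0.2 s.
2. the switch is flipped on (value of joint switch above 0.68 rad), for 0.2 s.
At the end, for the whole second after the job is handed in: The inner knob's pointer points at the blue mark within 0.12 rad and the knob stands up again within 1 mm of its rest height (locked); the switch is on (joint above 0.68); the outer ring's pointer is within 2.5 mm of where it was; the bystanders stand within 20 mm of where they were (all of step 1 and value of joint switch above 0.68 rad and distance of ring_pointer from where it was at the start of the episode below 0.0025 m); the robot touches nothing.
It fails at once if the outer ring was dragged (its pointer moved more than 2.5 mm) (distance of ring_pointer from where it was at the start of the episode above 0.0025 m).
It fails at once if the locked knob was forced round against its lock (more than 20 N on it) (contact force between lock_pin and bezel above 20 N).
It fails at once if the knob was rammed down on to the ring's hub with more than 15 N (contact force between knob and ring above 15 N).
It fails at once if a bystander was shifted by more than 20 mm (distance of any of test_cup, jar, beaker_mould, two_part_mould, bisque_pot, glaze_bowl, spatula from where it was at the start of the episode above 0.02 m).
It also fails if it takes over 61 s, if anything falls off the work surface, if the arm or the gripper's body presses on something with over 40 N, if the wrist force passes 120 N, or if a joint passes its speed limit or range.

## Working session

There is one attempt and no reset: what is moved stays moved. The work goes in short steps, Python scripts to look and compute and a tool call to move; the robot and the scene stay as the last step left them, time stands still between calls to the robot, and variables do not carry over. Pictures are saved under pics/ and viewed, and the job is handed in when it is done.

Besides the shell and the picture viewer there is one more tool, called after "Request:" as name([rows], argument=value, ...), one row to a line, values as JSON. move_arm: Moves the arm, as the interface text tells. Its arguments: {"type":"object","properties":{"motion":{"type":"array","items":{"type":"object","properties":{"offset":{"type":"array","items":{"type":"number"}},"rotation":{"type":"array","items":{"type":"number"}},"grip":{"type":"number"}}}},"force":{"type":"number"}},"required":["motion"]}

```bash
mkdir -p pics; ls; python3 - <<'E'
from cell import *
import cv2
o=get_obs();print({k:np.round(v,4) if 0 else v for k,v in o.items()})
for n in("side","top"):
    cv2.imwrite(f"pics/{n}0.png",get_image(n)[:,:,::-1]);c=get_calibration(n);print(n,c)
try: print(tcp_to_tips)
except Exception as e: print(e)
E
```

```text
pics
{'time': 0.0, 'joint_pos': array([-1.34260389,  0.43522029,  0.0249723 ,  1.57409268, -0.01160712,
        1.13399932, -0.07507595]), 'qd': array([ 0.00203669, -0.00042126, -0.00109414, -0.00166646,  0.00040662,
       -0.00040822,  0.00155873]), 'effort': array([ 3.77755214e-04, -6.67834926e+01,  9.85152237e-01, -3.14468694e+01,
       -6.05250383e-02,  4.24234977e-02,  1.73832527e-04]), 'eef_pos': array([0.20288748, 0.59064076, 0.24294833]), 'tool_rot': array([-1.57093249e+00,  1.56865267e-03,  1.23995567e+00]), 'force': array([ 0.56940504, -0.39565837,  0.40164921]), 'torque': array([ 0.00601438,  0.01110126, -0.02698699]), 'gripper_width': 0.09203614975710821}
side {'vfov': 53.20141740315429, 'cx': 321.0781564558213, 'cy': 242.26408946163588, 'R': array([[ 0.71571461, -0.69827721,  0.01270948],
       [-0.42342021, -0.4483223 , -0.78722452],
       [ 0.55539888,  0.55804664, -0.6165355 ]]), 't': array([-0.3232865 ,  0.28259847,  0.78653556])}
top {'vfov': 48.86098406151595, 'cx': 322.81744565799045, 'cy': 247.44463885347716, 'R': array([[ 0.02975645, -0.999254  ,  0.02461704],
       [-0.99487561, -0.03198892, -0.09591265],
       [ 0.09662858, -0.02163687, -0.99508531]]), 't': array([-0.00483804,  0.46215013,  1.12891922])}
0.017
```

View pics/side0.png

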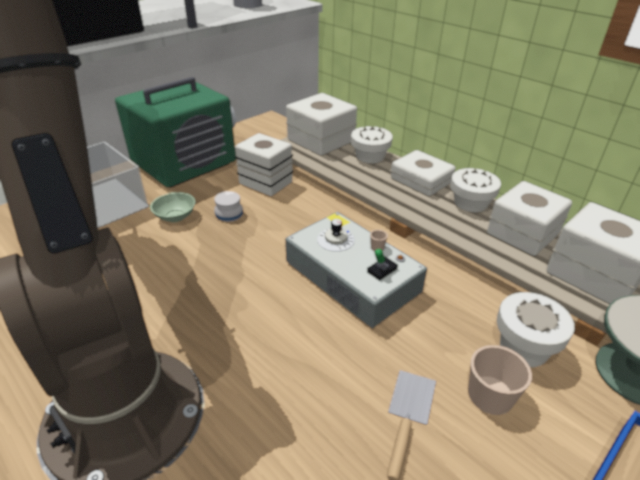

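View pics/top0.png

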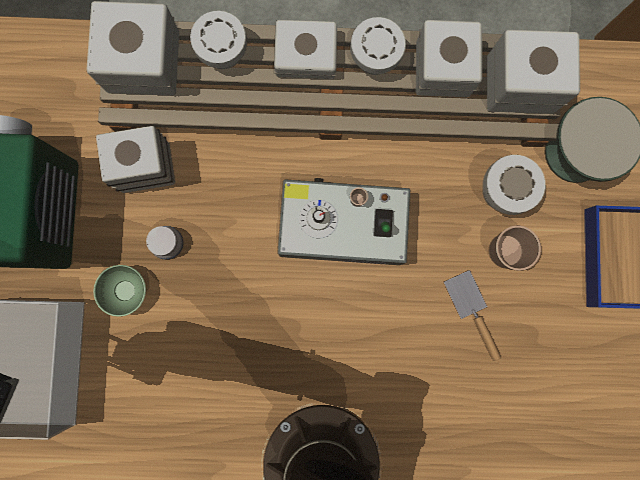

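```bash
python3 - <<'E'
import cv2
a=cv2.imread("pics/top0.png")[165:275,265:425];cv2.imwrite("pics/topz.png",cv2.resize(a,None,fx=5,fy=5,interpolation=cv2.INTER_CUBIC))
a=cv2.imread("pics/top0.png")[190:245,285:355];cv2.imwrite("pics/topzz.png",cv2.resize(a,None,fx=10,fy=10,interpolation=cv2.INTER_CUBIC))
a=cv2.imread("pics/side0.png")[200:330,275:435];cv2.imwrite("pics/sidez.png",cv2.resize(a,None,fx=4.5,fy=4.5,interpolation=cv2.INTER_CUBIC))
E
```

```text
(no output)
```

View pics/topz.png

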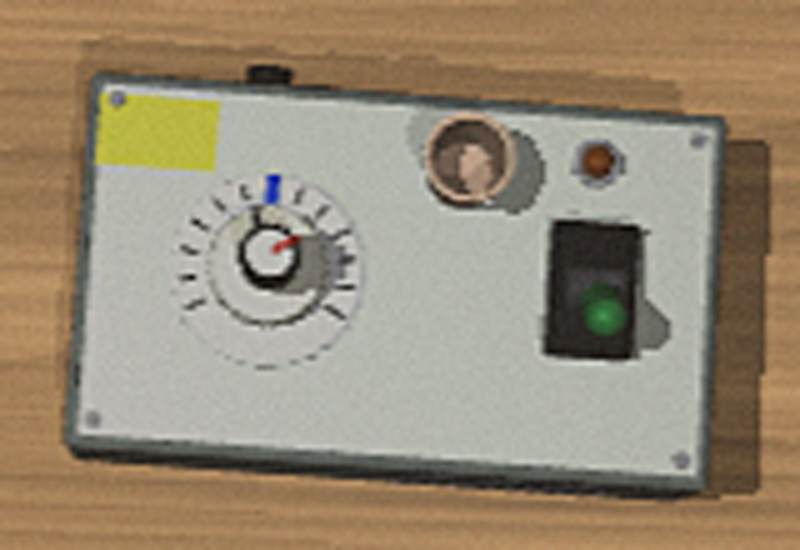

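View pics/topzz.png

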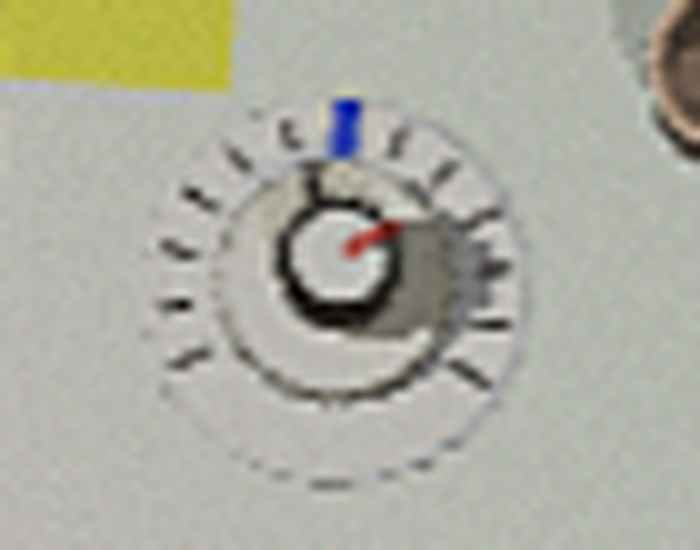

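View pics/sidez.png

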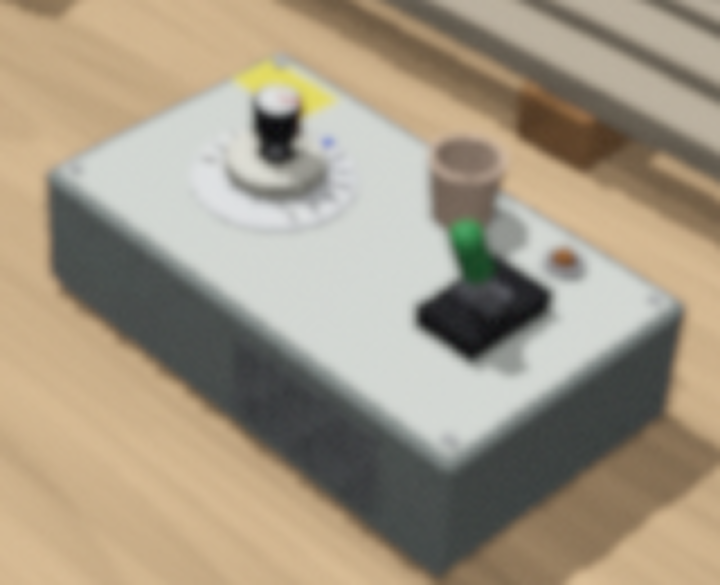

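```bash
cat > h.py <<'E'
import numpy as np
from cell import get_calibration
C={n:get_calibration(n) for n in("side","top")}
def ray(n,p):
    c=C[n];f=240/np.tan(np.radians(c["vfov"])/2);d=np.array([(p[0]-c["cx"])/f,(p[1]-c["cy"])/f,1])
    R=np.array(c["R"]);return -R.T@np.array(c["t"]),R.T@d
def atz(n,p,z):
    o,d=ray(n,p);return o+d*(z-o[2])/d[2]
def tri(a,b):
    o1,d1=ray("top",a);o2,d2=ray("side",b)
    s=np.linalg.lstsq(np.c_[d1,-d2],o2-o1,rcond=None)[0]
    p,q=o1+s[0]*d1,o2+s[1]*d2;return (p+q)/2,np.linalg.norm(p-q)
def proj(n,X):
    c=C[n];f=240/np.tan(np.radians(c["vfov"])/2);x=np.array(c["R"])@X+c["t"];return x[:2]/x[2]*f+[c["cx"],c["cy"]]
E
python3 - <<'E'
from h import *
np.set_printoptions(precision=4,suppress=True)
T=lambda x,y:((x+.5)/5+265-.5,(y+.5)/5+165-.5)
Z=lambda x,y:((x+.5)/10+285-.5,(y+.5)/10+190-.5)
S=lambda x,y:((x+.5)/4.5+275-.5,(y+.5)/4.5+200-.5)
print("knob",tri(Z(338,256),S(278,97)),atz("top",Z(338,256),.123),atz("side",S(278,97),.123))
print("tip",tri(T(605,310),S(467,236)))
k=[atz("top",T(*p),.075) for p in[(97,75),(722,117),(703,490),(70,440)]];print(np.array(k))
c=np.mean(k,0);yax=(k[0]+k[3]-k[1]-k[2]);xax=k[0]+k[1]-k[2]-k[3];print(c,np.linalg.norm(yax)/2,np.linalg.norm(xax)/2,np.arctan2(-yax[0],yax[1]),np.arctan2(xax[1],xax[0]))
b=atz("top",Z(344,128),.079);b0=atz("top",Z(335,300),.079);print("mark",b)
kc=atz("top",Z(338,256),.123);kp=atz("top",Z(398,226),.123);d=kp-kc;print("knob ang",np.arctan2(d[1],d[0]),np.linalg.norm(d))
d=b-kc;print("mark ang",np.arctan2(d[1],d[0]),np.linalg.norm(d))
a=np.arctan2(-yax[0],yax[1]);R=np.array([[np.cos(a),-np.sin(a)],[np.sin(a),np.cos(a)]])
print("dial expected",c[:2]+R@[0,.055],"sw pivot",c[:2]+R@[0,-.08])
r=atz("top",Z(312,165),.091);d=r-kc;print("ring",np.arctan2(d[1],d[0]),np.linalg.norm(d))
for p in[Z(*q) for q in [(190,358),(472,375),(500,268),(182,250),(240,160),(448,172),(292,135),(400,142)]]:
    d=atz("top",p,.079)-kc;print(np.degrees(np.arctan2(d[1],d[0])),np.linalg.norm(d))
E
```

```text
knob (array([0.5165, 0.0225, 0.1247]), np.float64(2.963617150381811e-05)) [0.5168 0.0225 0.123 ] [0.5183 0.0242 0.123 ]
tip (array([ 0.4963, -0.1108,  0.1315]), np.float64(0.002017807916014661))
[[ 0.5975  0.0964  0.075 ]
 [ 0.5888 -0.1674  0.075 ]
 [ 0.4308 -0.1617  0.075 ]
 [ 0.4433  0.1019  0.075 ]]
[ 0.5151 -0.0327  0.075 ] 0.2639583849875359 0.1561716693149631 -0.04014429423272639 -0.03594692103453468
mark [0.5509 0.0216 0.079 ]
knob ang -1.0699228123064848 0.013465241263007556
mark ang -0.02720172871319887 0.055630005450562355
dial expected [0.5173 0.0222] sw pivot [ 0.5119 -0.1126]
ring 0.22960531859303793 0.04030848168998602
117.57974057800136 0.05522343232610084
-120.37942438185017 0.05545505532568685
-80.73199306962722 0.05608357866725663
77.38899954974572 0.054872828357220196
37.762978645650804 0.05533426748652777
-41.962932314645315 0.05576331747132641
17.06464185990753 0.0553970832827766
-21.982255441841527 0.05556629654675973
```

Request:
move_arm([
  {"offset":[-0.008,0,-0.045],"rotation":[0,0.075,0],"grip":0.6},
  {"offset":[-0.008,0,-0.045],"rotation":[0,0.075,0],"grip":0.6},
  {"offset":[-0.008,0,-0.045],"rotation":[0,0.075,0],"grip":0.6},
  {"offset":[-0.008,0,-0.045],"rotation":[0,0.075,0],"grip":0.6},
  {"offset":[-0.008,0,-0.045],"rotation":[0,0.075,0],"grip":0.6},
  {"offset":[-0.008,0,-0.045],"rotation":[0,0.075,0],"grip":0.6},
  {"offset":[-0.008,0,-0.045],"rotation":[0,0.075,0],"grip":0.6},
  {"offset":[-0.008,0,-0.045],"rotation":[0,0.075,0],"grip":0.6},
])

```text
time: 0.9
eef_pos: [0.4628, 0.3388, 0.2434]
tool_rot: [-1.571, 0.0, 0.637]
force: [0.9, -0.1, -0.0]
gripper_width: 0.0552
```

```bash
python3 - <<'E'
import numpy as np
y=.637;M=np.zeros((2,2))
for i in range(8):
    M+=np.array([[np.cos(y),-np.sin(y)],[np.sin(y),np.cos(y)]]);y-=.14
print(np.linalg.solve(M,[.517-.4628,.0223-.3388]),y)
E
```

```text
[ 0.00095559 -0.04227034] -0.4830000000000001
```

Request:
move_arm([
  {"offset":[0.001,0,-0.0423],"rotation":[0,0.14,0],"grip":0.6},
  {"offset":[0.001,0,-0.0423],"rotation":[0,0.14,0],"grip":0.6},
  {"offset":[0.001,0,-0.0423],"rotation":[0,0.14,0],"grip":0.6},
  {"offset":[0.001,0,-0.0423],"rotation":[0,0.14,0],"grip":0.6},
  {"offset":[0.001,0,-0.0423],"rotation":[0,0.14,0],"grip":0.6},
  {"offset":[0.001,0,-0.0423],"rotation":[0,0.14,0],"grip":0.6},
  {"offset":[0.001,0,-0.0423],"rotation":[0,0.14,0],"grip":0.6},
  {"offset":[0.001,0,-0.0423],"rotation":[0,0.14,0],"grip":0.6},
  {"offset":[0,0,0],"rotation":[0,0,0],"grip":0.6},
])

```text
time: 1.8
eef_pos: [0.5155, 0.0175, 0.2439]
tool_rot: [-1.573, 0.0, -0.493]
force: [0.7, -0.3, -0.0]
gripper_width: 0.0547
```

```bash
python3 - <<'E'
from cell import *
import cv2
a=get_image("side");o=get_obs();print(o['eef_pos'],o['tool_rot'],o['force'],o['torque'],o['joint_pos'])
cv2.imwrite("pics/s1.png",cv2.resize(a[130:290,250:450,::-1],None,fx=4,fy=4,interpolation=2))
E
```

```text
[0.51640642 0.02100452 0.24380697] [-1.57122480e+00  2.32423335e-04 -4.85763009e-01] [ 0.67066805  0.58117251 -0.50496459] [-0.06271422  0.12351212 -0.02581636] [-0.62046769  0.2790372   0.60609826  1.86950113 -0.18175053  1.04845716
 -0.42697094]
```

View pics/s1.png

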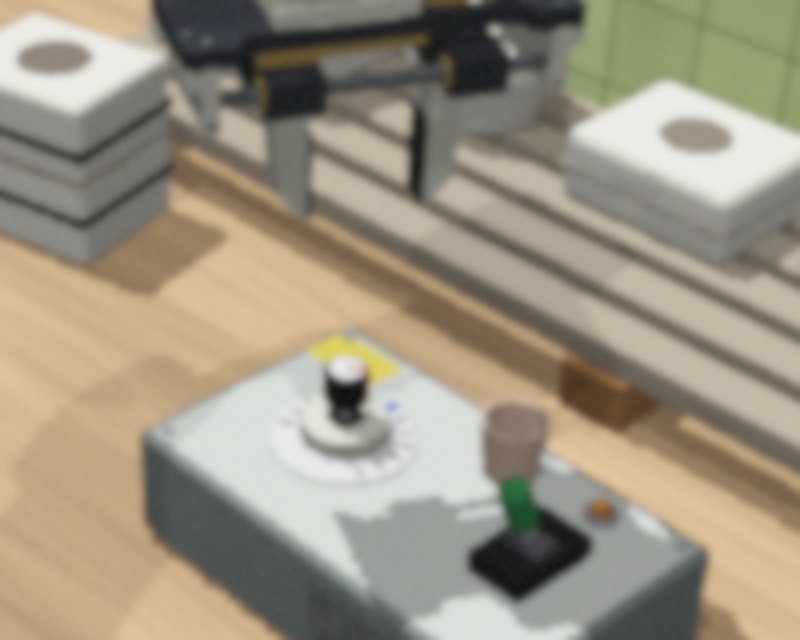

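Request:
move_arm([
  {"offset":[0,0.03,0],"rotation":[0,0,0],"grip":0.6},
  {"offset":[0,0.03,0],"rotation":[0,0,0],"grip":0.6},
  {"offset":[0,0.03,0],"rotation":[0,0,0],"grip":0.6},
  {"offset":[0,0.018,0],"rotation":[0,0,0],"grip":0.5},
  {"offset":[0,0.009,0],"rotation":[0,0,0],"grip":0.45},
  {"offset":[0,0,0],"rotation":[0,0,0],"grip":0.42},
  {"offset":[0,0,0],"rotation":[0,0,0],"grip":0.42},
])

```text
time: 2.55
eef_pos: [0.5179, 0.0244, 0.1273]
tool_rot: [-1.57, -0.001, -0.479]
force: [-0.0, -0.7, -0.5]
gripper_width: 0.0391
```

```bash
python3 - <<'E'
from cell import *
import cv2
a=get_image("side");b=get_image("top");o=get_obs();print(o['eef_pos'],o['tool_rot'],o['force'],o['torque'],o['gripper_width'])
f=[]
for i in range(4): get_image("top");q=get_obs();f.append(np.r_[q['force'],q['torque']]) if 0 else f.append(list(q['force'])+list(q['torque']))
import numpy as np
print(np.round(f,3))
cv2.imwrite("pics/s2.png",cv2.resize(a[160:280,280:410,::-1],None,fx=5,fy=5,interpolation=2))
cv2.imwrite("pics/t2.png",cv2.resize(b[165:275,265:385,::-1],None,fx=5,fy=5,interpolation=2))
E
```

```text
[0.5181443  0.02426496 0.12773056] [-1.56949320e+00 -1.33238363e-03 -4.79600909e-01] [ 1.02055695  0.35239064 -0.42296267] [-0.08309804  0.12364735  0.03630094] 0.038524504969575143
[[ 0.222 -0.963 -0.376 -0.1    0.058  0.01 ]
 [-0.31  -0.666 -0.324 -0.114  0.069 -0.024]
 [ 0.268  0.003 -0.048 -0.14   0.153 -0.021]
 [ 0.283  0.564 -0.029 -0.127  0.051 -0.015]]
```

View pics/s2.png

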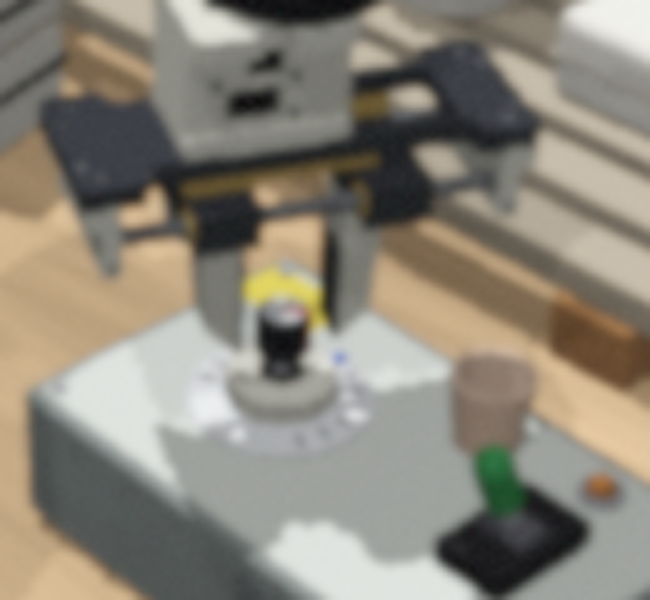

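View pics/t2.png

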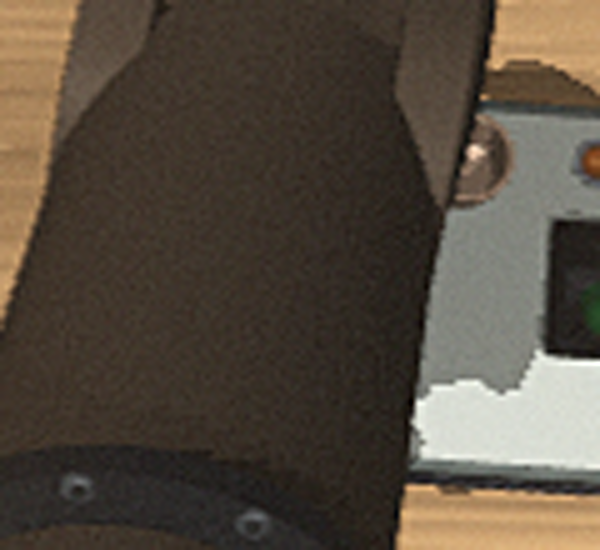

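Request:
move_arm([
  {"offset":[0,0,-0.0015],"rotation":[0,0,0],"grip":0.36},
  {"offset":[0,0,0],"rotation":[0,0,0],"grip":0.3},
  {"offset":[0,0,0],"rotation":[0,0,0],"grip":0.2},
  {"offset":[0,0,0],"rotation":[0,0,0],"grip":0.2},
  {"offset":[0,0,0],"rotation":[0,0,0],"grip":0.2},
], force=20)

```text
time: 3.35
eef_pos: [0.5172, 0.0223, 0.1269]
tool_rot: [-1.571, -0.001, -0.48]
force: [2.5, -1.7, -0.8]
gripper_width: 0.0232
```

```bash
cat > f.py <<'E'
from cell import *
import numpy as np,sys
np.set_printoptions(precision=4,suppress=True)
n=int(sys.argv[1]) if len(sys.argv)>1 else 4
f=[]
q=get_obs();f.append(list(q['force'])+list(q['torque']))
for i in range(n): get_image("side");q=get_obs();f.append(list(q['force'])+list(q['torque']))
print(np.array(f)[:,2],"mean",np.mean(f,0),q['eef_pos'],q['tool_rot'],q['gripper_width'],q['time'])
E
python3 f.py
```

```text
[-0.844  -0.1337 -0.9696 -1.0112 -1.1326] mean [ 2.9777 -2.6036 -0.8182 -0.5915 -0.5009 -0.0394] [0.5171 0.0223 0.1269] [-1.5706 -0.001  -0.4804] 0.023164644567457773 3.55
```

Request:
move_arm([
  {"offset":[0.0005,0,0],"rotation":[0,0,0],"grip":0.2},
  {"offset":[0,0,0],"rotation":[0,0,0],"grip":0.2},
])

```text
time: 3.75
eef_pos: [0.5171, 0.0223, 0.1268]
tool_rot: [-1.571, -0.0, -0.48]
force: [2.4, -2.1, 1.9]
gripper_width: 0.0232
```

```bash
python3 f.py 3
```

```text
[1.9098 1.3901 1.8949 2.3419] mean [ 2.2418 -2.2424  1.8842 -0.6614 -0.3316 -0.0156] [0.5172 0.0223 0.1268] [-1.5707 -0.0002 -0.4802] 0.023577045407114326 3.9
```

Request:
move_arm([
  {"offset":[0,0.001,0],"rotation":[0,0,0],"grip":0.2},
  {"offset":[0,0,0],"rotation":[0,0,0],"grip":0.2},
])

```text
time: 4.1
eef_pos: [0.5172, 0.0223, 0.1259]
tool_rot: [-1.571, -0.0, -0.48]
force: [0.3, -2.1, 4.9]
gripper_width: 0.0232
```

```bash
python3 f.py 3
```

```text
[4.9409 5.7176 6.1709 4.5666] mean [ 0.8065 -2.4846  5.349  -0.6863 -0.0706 -0.0292] [0.5172 0.0223 0.1259] [-1.5706 -0.0002 -0.4802] 0.0229665583791488 4.25
```

Request:
move_arm([
  {"offset":[0,0.001,0],"rotation":[0,0,0],"grip":0.2},
  {"offset":[0,0,0],"rotation":[0,0,0],"grip":0.2},
])

```text
time: 4.45
eef_pos: [0.5172, 0.0223, 0.1249]
tool_rot: [-1.571, -0.0, -0.48]
force: [0.6, -2.4, 6.3]
gripper_width: 0.0234
```

```bash
python3 f.py 4
```

```text
[6.3094 5.6033 4.8049 5.6801 4.898 ] mean [ 0.8379 -2.7098  5.4592 -0.6805 -0.0545 -0.0042] [0.5172 0.0223 0.125 ] [-1.5705 -0.0002 -0.4802] 0.02333309600627923 4.65
```

Request:
move_arm([
  {"offset":[0,0.0005,0],"rotation":[0,0,0],"grip":0.2},
  {"offset":[0,0,0],"rotation":[0,0,0],"grip":0.2},
])

```text
time: 4.85
eef_pos: [0.5172, 0.0223, 0.1244]
tool_rot: [-1.571, -0.0, -0.48]
force: [0.9, -2.5, 5.5]
gripper_width: 0.0234
```

```bash
python3 f.py 4
```

```text
[5.4996 5.3683 5.9295 6.0478 5.1094] mean [ 0.9028 -2.2757  5.5909 -0.6688 -0.0292 -0.0149] [0.5172 0.0223 0.1245] [-1.5705 -0.0002 -0.4802] 0.023155417610676587 5.05
```

Request:
move_arm([
  {"offset":[0,0.0005,0],"rotation":[0,0,0],"grip":0.2},
  {"offset":[0,0,0],"rotation":[0,0,0],"grip":0.2},
])

```text
time: 5.25
eef_pos: [0.5172, 0.0223, 0.1239]
tool_rot: [-1.571, -0.0, -0.48]
force: [0.8, -2.9, 6.1]
gripper_width: 0.0231
```

```bash
python3 f.py 3
```

```text
[6.0909 6.2503 5.6242 5.884 ] mean [ 1.0476 -2.578   5.9624 -0.6695 -0.084   0.0031] [0.5172 0.0224 0.124 ] [-1.5705 -0.0002 -0.4802] 0.02318572958029873 5.4
```

Request:
move_arm([
  {"offset":[0,0.0005,0],"rotation":[0,0,0],"grip":0.2},
  {"offset":[0,0,0],"rotation":[0,0,0],"grip":0.2},
])

```text
time: 5.6
eef_pos: [0.5172, 0.0224, 0.1234]
tool_rot: [-1.571, -0.0, -0.48]
force: [0.2, -2.7, 6.0]
gripper_width: 0.0234
```

```bash
python3 f.py 3
```

```text
[5.9872 5.8512 6.2052 6.2633] mean [ 0.7359 -2.8136  6.0767 -0.6644 -0.0478 -0.0076] [0.5172 0.0223 0.1235] [-1.5705 -0.0002 -0.4802] 0.022996528923470712 5.75
```

Request:
move_arm([
  {"offset":[0,0.0005,0],"rotation":[0,0,0],"grip":0.2},
  {"offset":[0,0,0],"rotation":[0,0,0],"grip":0.2},
])

```text
time: 5.95
eef_pos: [0.5172, 0.0223, 0.123]
tool_rot: [-1.571, -0.0, -0.48]
force: [0.6, -3.1, 6.5]
gripper_width: 0.0231
```

```bash
python3 f.py 3;python3 - <<'E'
from cell import *
import cv2
a=get_image("side")
cv2.imwrite("pics/s3.png",cv2.resize(a[190:270,290:390,::-1],None,fx=7,fy=7,interpolation=2))
E
```

```text
[6.5027 6.5603 7.3    5.559 ] mean [ 0.7889 -2.7854  6.4805 -0.6808 -0.0305  0.0003] [0.5172 0.0223 0.123 ] [-1.5706 -0.0002 -0.4802] 0.023165211343713916 6.1
```

View pics/s3.png

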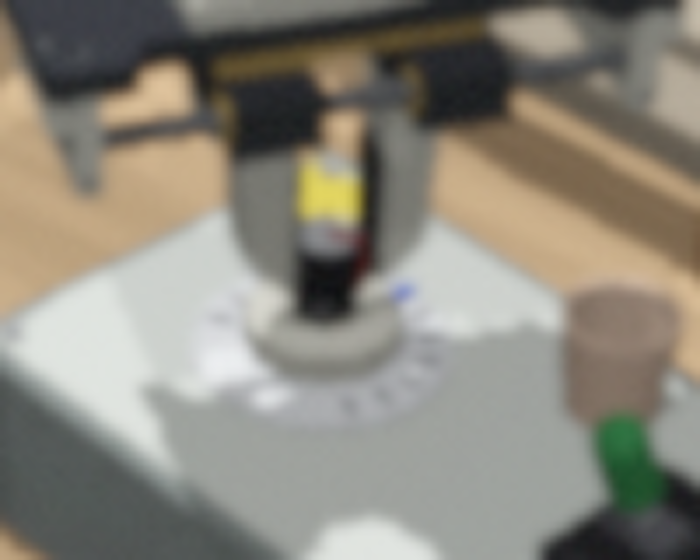

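Request:
move_arm([
  {"offset":[0,0.0005,0],"rotation":[0,0,0],"grip":0.2},
  {"offset":[0,0,0],"rotation":[0,0,0],"grip":0.2},
])

```text
time: 6.35
eef_pos: [0.5172, 0.0223, 0.1225]
tool_rot: [-1.571, -0.0, -0.48]
force: [0.9, -2.4, 5.6]
gripper_width: 0.0227
```

```bash
python3 f.py 3
```

```text
[5.5715 5.6487 6.0233 6.1184] mean [ 0.816  -2.9138  5.8405 -0.6612 -0.0359  0.0073] [0.5172 0.0224 0.1225] [-1.5705 -0.0002 -0.4802] 0.023097767999431754 6.5
```

Request:
move_arm([
  {"offset":[0,0.0005,0],"rotation":[0,0,0],"grip":0.2},
  {"offset":[0,0,0],"rotation":[0,0,0],"grip":0.2},
])

```text
time: 6.7
eef_pos: [0.5172, 0.0224, 0.122]
tool_rot: [-1.57, -0.0, -0.48]
force: [0.6, -2.4, 6.1]
gripper_width: 0.0231
```

```bash
python3 f.py 3
```

```text
[6.114  7.8656 7.0837 6.6766] mean [ 0.5405 -2.7789  6.935  -0.655  -0.0043  0.0036] [0.5172 0.0224 0.122 ] [-1.5705 -0.0002 -0.4802] 0.02323107790182172 6.85
```

Request:
move_arm([
  {"offset":[0,0.0005,0],"rotation":[0,0,0],"grip":0.2},
  {"offset":[0,0,0],"rotation":[0,0,0],"grip":0.2},
])

```text
time: 7.05
eef_pos: [0.5172, 0.0223, 0.1217]
tool_rot: [-1.57, -0.0, -0.48]
force: [-0.6, -2.3, 10.1]
gripper_width: 0.0231
```

```bash
python3 f.py 3
```

```text
[10.1106  9.4044  9.4842  9.4882] mean [-0.7266 -2.277   9.6218 -0.6367  0.2444 -0.0214] [0.5172 0.0224 0.1217] [-1.5703 -0.0002 -0.4802] 0.02295359531046629 7.2
```

Request:
move_arm([
  {"offset":[0,-0.0004,0],"rotation":[0,0,0],"grip":0.2},
  {"offset":[0,0,0],"rotation":[0,0,0],"grip":0.2},
])

```text
time: 7.4
eef_pos: [0.5172, 0.0223, 0.122]
tool_rot: [-1.57, -0.0, -0.48]
force: [0.6, -3.3, 6.0]
gripper_width: 0.0232
```

```bash
python3 f.py 4
```

```text
[6.0057 6.787  6.1933 6.5872 6.5812] mean [ 0.4943 -2.968   6.4309 -0.6746  0.0027  0.0261] [0.5172 0.0223 0.122 ] [-1.5704 -0.0002 -0.4802] 0.0231528071005646 7.6
```

Request:
move_arm([
  {"offset":[0,0,0],"rotation":[0,-0.05,0],"grip":0.2},
  {"offset":[0,0,0],"rotation":[0,-0.05,0],"grip":0.2},
  {"offset":[0,0,0],"rotation":[0,0,0],"grip":0.2},
])

```text
time: 7.9
eef_pos: [0.5172, 0.0223, 0.122]
tool_rot: [-1.57, -0.0, -0.378]
force: [1.6, -2.6, 6.9]
gripper_width: 0.023
```

```bash
python3 f.py 4
```

```text
[6.8835 6.4816 7.5188 7.2551 6.7473] mean [ 0.9416 -2.7463  6.9772 -0.6646  0.0016  0.0176] [0.5172 0.0224 0.122 ] [-1.5704 -0.0003 -0.3801] 0.02286210413418614 8.1
```

Request:
move_arm([
  {"offset":[0,0,0],"rotation":[0,-0.04,0],"grip":0.2},
  {"offset":[0,0,0],"rotation":[0,-0.04,0],"grip":0.2},
  {"offset":[0,0,0],"rotation":[0,0,0],"grip":0.2},
])

```text
time: 8.4
eef_pos: [0.5172, 0.0223, 0.122]
tool_rot: [-1.57, -0.0, -0.299]
force: [0.5, -3.3, 6.8]
gripper_width: 0.0231
```

```bash
python3 f.py 4;python3 - <<'E'
from cell import *
import cv2
a=get_image("side")
cv2.imwrite("pics/s4.png",cv2.resize(a[190:270,290:390,::-1],None,fx=7,fy=7,interpolation=2))
E
```

```text
[6.8314 6.7481 7.3438 5.9241 6.6577] mean [ 0.3864 -3.0346  6.701  -0.6762  0.0123  0.0011] [0.5172 0.0223 0.122 ] [-1.5705 -0.0003 -0.3002] 0.023112744374199086 8.6
```

View pics/s4.png

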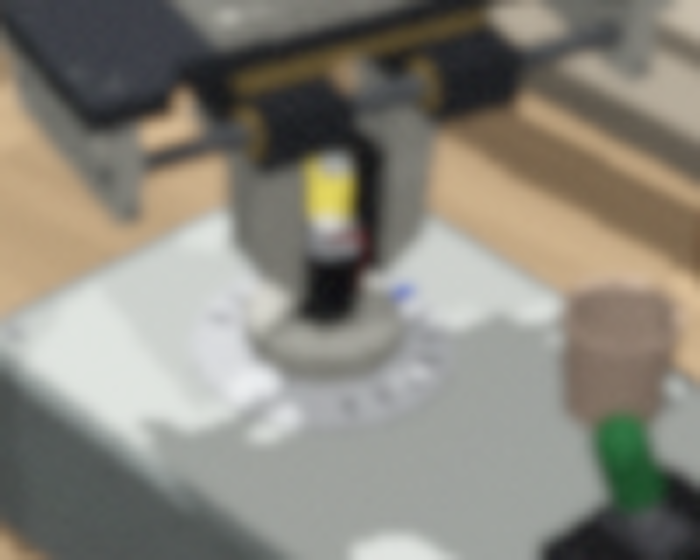

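Request:
move_arm([
  {"offset":[0,0,0],"rotation":[0,-0.06,0],"grip":0.2},
  {"offset":[0,0,0],"rotation":[0,-0.06,0],"grip":0.2},
  {"offset":[0,0,0],"rotation":[0,-0.06,0],"grip":0.2},
  {"offset":[0,0,0],"rotation":[0,-0.06,0],"grip":0.2},
  {"offset":[0,0,0],"rotation":[0,-0.06,0],"grip":0.2},
  {"offset":[0,0,0],"rotation":[0,-0.06,0],"grip":0.2},
  {"offset":[0,0,0],"rotation":[0,0,0],"grip":0.2},
])

```text
time: 9.35
eef_pos: [0.5173, 0.0223, 0.122]
tool_rot: [-1.571, -0.001, 0.062]
force: [0.4, -3.3, 6.9]
gripper_width: 0.0231
```

```bash
python3 f.py 3
```

```text
[6.9035 6.7042 6.3582 6.8652] mean [ 0.8084 -2.7637  6.7078 -0.6783 -0.0875 -0.0041] [0.5173 0.0223 0.122 ] [-1.5706 -0.0005  0.0598] 0.022851013617359705 9.5
```

Request:
move_arm([
  {"offset":[0,0,0],"rotation":[0,-0.06,0],"grip":0.2},
  {"offset":[0,0,0],"rotation":[0,-0.06,0],"grip":0.2},
  {"offset":[0,0,0],"rotation":[0,-0.06,0],"grip":0.2},
  {"offset":[0,0,0],"rotation":[0,-0.06,0],"grip":0.2},
  {"offset":[0,0,0],"rotation":[0,-0.06,0],"grip":0.2},
  {"offset":[0,0,0],"rotation":[0,-0.06,0],"grip":0.2},
  {"offset":[0,0,0],"rotation":[0,-0.06,0],"grip":0.2},
  {"offset":[0,0,0],"rotation":[0,-0.06,0],"grip":0.2},
  {"offset":[0,0,0],"rotation":[0,-0.027,0],"grip":0.2},
  {"offset":[0,0,0],"rotation":[0,0,0],"grip":0.2},
])

```text
time: 10.5
eef_pos: [0.5173, 0.0224, 0.122]
tool_rot: [-1.571, -0.001, 0.568]
force: [1.7, -2.4, 6.8]
gripper_width: 0.0233
```

```bash
python3 f.py 3;python3 - <<'E'
from cell import *
import cv2
a=get_image("side")
cv2.imwrite("pics/s5.png",cv2.resize(a[190:270,290:390,::-1],None,fx=7,fy=7,interpolation=2))
E
```

```text
[6.7753 6.1014 6.2496 6.1737] mean [ 1.4392 -2.7793  6.325  -0.6182 -0.1821  0.0191] [0.5173 0.0224 0.122 ] [-1.571  -0.0006  0.5669] 0.023150816367973996 10.65
```

View pics/s5.png

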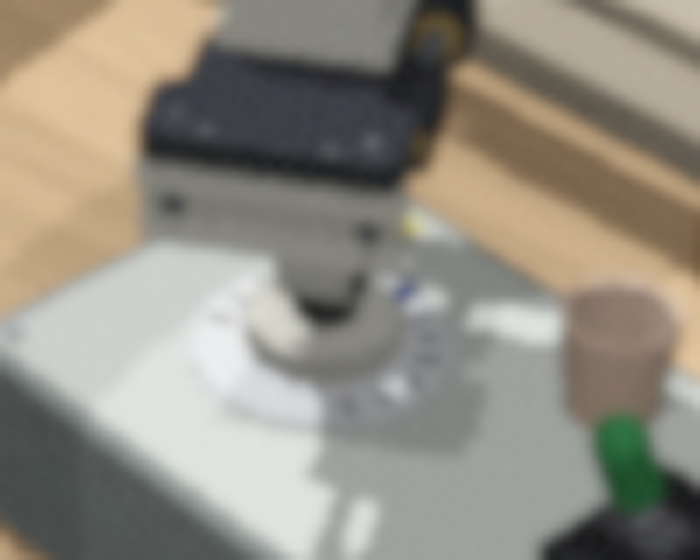

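Request:
move_arm([
  {"offset":[0,-0.001,0],"rotation":[0,0,0],"grip":0.2},
  {"offset":[0,-0.001,0],"rotation":[0,0,0],"grip":0.2},
  {"offset":[0,-0.001,0],"rotation":[0,0,0],"grip":0.2},
  {"offset":[0,0,0],"rotation":[0,0,0],"grip":0.2},
])

```text
time: 11.1
eef_pos: [0.5173, 0.0224, 0.1251]
tool_rot: [-1.571, -0.001, 0.567]
force: [1.9, -2.3, 5.7]
gripper_width: 0.0233
```

```bash
python3 f.py 3
```

```text
[5.7284 6.3462 5.6425 6.6044] mean [ 1.195  -2.7109  6.0804 -0.676  -0.2479 -0.0003] [0.5173 0.0224 0.125 ] [-1.5711 -0.0006  0.5669] 0.023024897397789908 11.25
```

Request:
move_arm([
  {"offset":[0,-0.001,0],"rotation":[0,0,0],"grip":0.2},
  {"offset":[0,-0.0005,0],"rotation":[0,0,0],"grip":0.2},
  {"offset":[0,0,0],"rotation":[0,0,0],"grip":0.25},
  {"offset":[0,0,0],"rotation":[0,0,0],"grip":0.35},
  {"offset":[0,0,0],"rotation":[0,0,0],"grip":0.42},
  {"offset":[0,-0.01,0],"rotation":[0,0,0],"grip":0.45},
  {"offset":[0,-0.03,0],"rotation":[0,0,0],"grip":0.45},
  {"offset":[0,-0.03,0],"rotation":[0,0,0],"grip":0.45},
  {"offset":[0,-0.01,0],"rotation":[0,0,0],"grip":0.45},
])

```text
time: 12.15
eef_pos: [0.5182, 0.0226, 0.2092]
tool_rot: [-1.572, -0.003, 0.567]
force: [-0.2, 0.1, 0.3]
gripper_width: 0.0415
```

```bash
python3 - <<'E'
import numpy as np
y=.567;M=np.zeros((2,2))
for i in range(6):
    M+=np.array([[np.cos(y),-np.sin(y)],[np.sin(y),np.cos(y)]]);y-=.1
print(np.linalg.solve(M,[.45-.5176,-.113-.0224]),y)
E
```

```text
[-0.01800114 -0.01819448] -0.033
```

Request:
move_arm([
  {"offset":[-0.018,0,-0.0182],"rotation":[0,0.1,0],"grip":0.2},
  {"offset":[-0.018,0,-0.0182],"rotation":[0,0.1,0],"grip":0},
  {"offset":[-0.018,0,-0.0182],"rotation":[0,0.1,0],"grip":0},
  {"offset":[-0.018,0,-0.0182],"rotation":[0,0.1,0],"grip":0},
  {"offset":[-0.018,0,-0.0182],"rotation":[0,0.1,0],"grip":0},
  {"offset":[-0.018,0,-0.0182],"rotation":[0,0.1,0],"grip":0},
  {"offset":[0,0,0],"rotation":[0,0,0],"grip":0},
  {"offset":[0,0,0],"rotation":[0,0,0],"grip":0},
])

```text
time: 12.95
eef_pos: [0.4492, -0.1129, 0.2062]
tool_rot: [-1.57, 0.0, -0.033]
force: [0.1, -0.2, 1.1]
gripper_width: 0.0004
```

```bash
python3 - <<'E'
from cell import *
import cv2
a=get_image("side");b=get_image("top");o=get_obs();print(o['eef_pos'],o['tool_rot'],o['gripper_width'])
cv2.imwrite("pics/s6.png",cv2.resize(a[160:290,270:430,::-1],None,fx=4.5,fy=4.5,interpolation=2))
cv2.imwrite("pics/t6.png",cv2.resize(b[190:245,285:355,::-1],None,fx=10,fy=10,interpolation=2))
E
```

```text
[ 0.44995148 -0.11207275  0.20613268] [-1.57038218e+00 -1.28719251e-04 -3.06672727e-02] 0.0006010120774792652
```

View pics/s6.png

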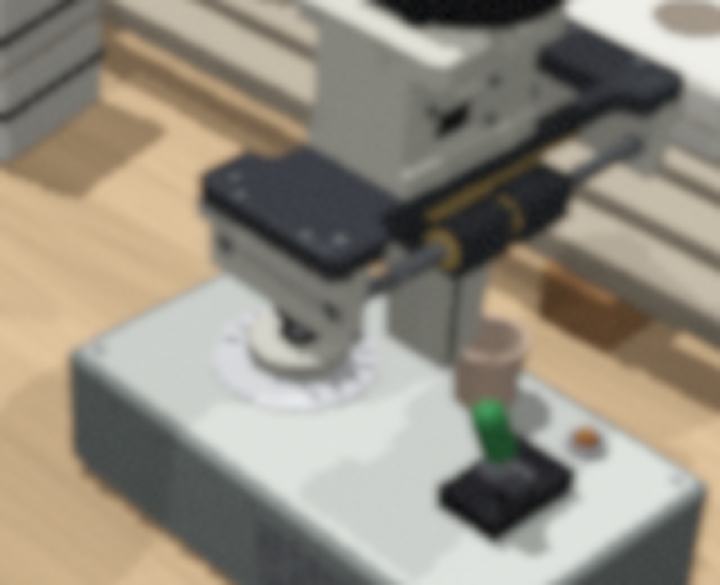

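View pics/t6.png

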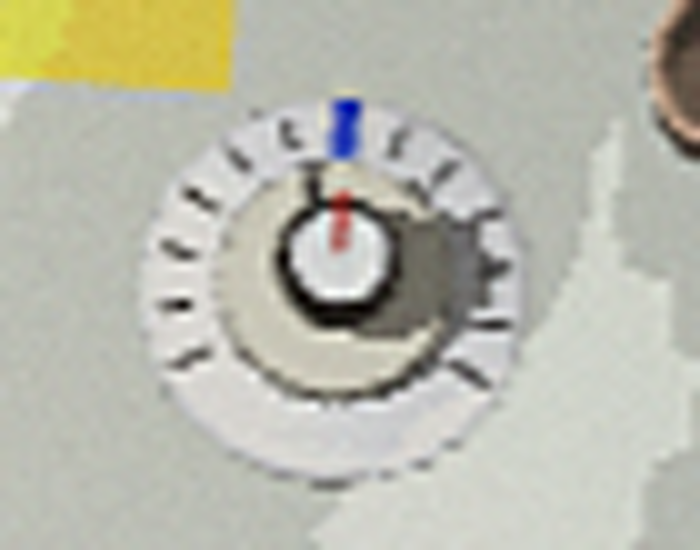

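Request:
move_arm([
  {"offset":[0,0.03,0],"rotation":[0,0,0],"grip":0},
  {"offset":[0,0.03,0],"rotation":[0,0,0],"grip":0},
  {"offset":[0,0.011,0],"rotation":[0,0,0],"grip":0},
  {"offset":[0.008,0,0],"rotation":[0,0,0],"grip":0},
  {"offset":[0.008,0,0],"rotation":[0,0,0],"grip":0},
  {"offset":[0.008,0,0],"rotation":[0,0,0],"grip":0},
  {"offset":[0.008,0,0],"rotation":[0,0,0],"grip":0},
  {"offset":[0.005,0,0],"rotation":[0,0,0],"grip":0},
  {"offset":[0.004,0,0],"rotation":[0,0,0],"grip":0},
  {"offset":[0,0,0],"rotation":[0,0,0],"grip":0},
])

```text
time: 14.05
eef_pos: [0.4913, -0.1144, 0.1353]
tool_rot: [-1.571, -0.001, -0.033]
force: [-0.2, 0.3, 0.5]
gripper_width: 0.0003
```

```bash
python3 f.py 2; python3 - <<'E'
from cell import *
import cv2
a=get_image("side")
cv2.imwrite("pics/s7.png",cv2.resize(a[200:300,320:440,::-1],None,fx=6,fy=6,interpolation=2))
E
```

```text
[ 0.4805 -0.2963 -0.4746] mean [-0.1199 -0.0325 -0.0968 -0.0866  0.0772  0.0077] [ 0.4907 -0.1144  0.1352] [-1.5708 -0.0005 -0.033 ] 0.00032648281440598965 14.15
```

View pics/s7.png

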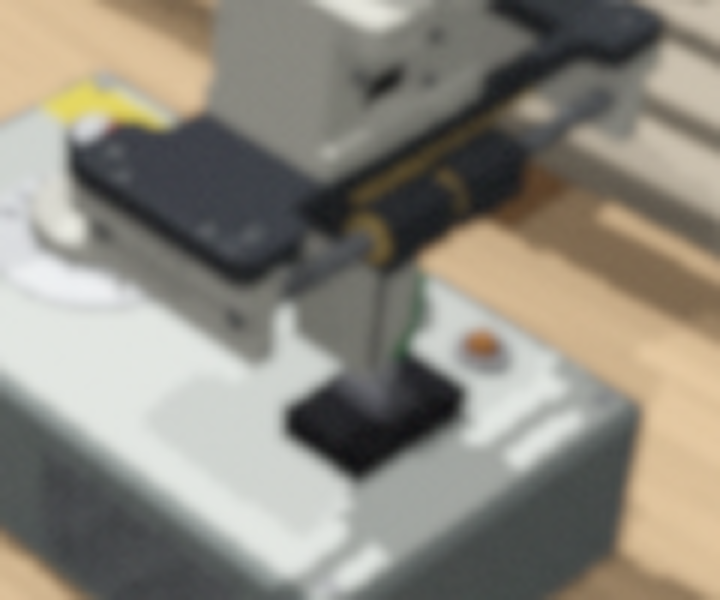

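Request:
move_arm([
  {"offset":[0.002,0,0],"rotation":[0,0,0],"grip":0},
  {"offset":[0.002,0,0],"rotation":[0,0,0],"grip":0},
  {"offset":[0.002,0,0],"rotation":[0,0,0],"grip":0},
  {"offset":[0,0,0],"rotation":[0,0,0],"grip":0},
])

```text
time: 14.6
eef_pos: [0.4967, -0.1146, 0.1351]
tool_rot: [-1.571, -0.0, -0.033]
force: [-0.3, -0.6, 0.6]
gripper_width: 0.0007
```

```bash
python3 f.py 2
```

```text
[0.5806 0.5324 0.9395] mean [-0.5903 -0.0592  0.6842 -0.1151  0.1461  0.0232] [ 0.4966 -0.1146  0.1351] [-1.5708 -0.0003 -0.0331] 0.0005297348334834467 14.7
```

Request:
move_arm([
  {"offset":[-0.02,0,0],"rotation":[0,0,0],"grip":0},
  {"offset":[-0.04,-0.01,0],"rotation":[0,0,0],"grip":0},
  {"offset":[-0.03,-0.04,0],"rotation":[0,0,0],"grip":0},
  {"offset":[-0.02,-0.045,0],"rotation":[0,0,0],"grip":0},
  {"offset":[0,0,0],"rotation":[0,0,0],"grip":0},
])

```text
time: 15.2
eef_pos: [0.3867, -0.1117, 0.2346]
tool_rot: [-1.569, -0.008, -0.034]
force: [1.1, 0.2, 0.6]
gripper_width: 0.0003
```

```bash
python3 - <<'E'
from cell import *
import cv2
a=get_image("side");b=get_image("top");o=get_obs();print(o['eef_pos'],o['time'])
cv2.imwrite("pics/s8.png",cv2.resize(a[200:330,275:435,::-1],None,fx=4.5,fy=4.5,interpolation=2))
cv2.imwrite("pics/t8.png",cv2.resize(b[165:275,265:425,::-1],None,fx=5,fy=5,interpolation=2))
E
```

```text
[ 0.38722409 -0.11074661  0.2312466 ] 15.3
```

View pics/s8.png

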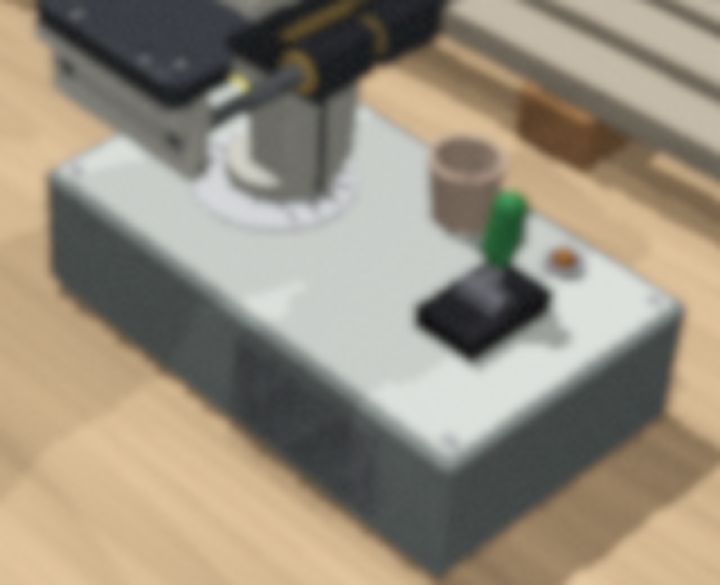

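View pics/t8.png

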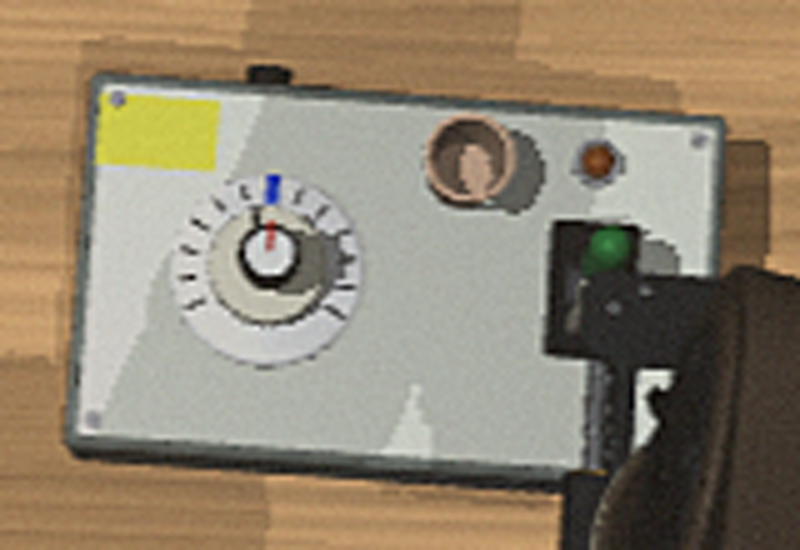

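```bash
python3 - <<'E'
from h import *
T=lambda x,y:((x+.5)/5+265-.5,(y+.5)/5+165-.5)
S=lambda x,y:((x+.5)/4.5+275-.5,(y+.5)/4.5+200-.5)
print(tri(T(609,245),S(510,206)))
for v in(.3,.5,.6,.68,.8):
  a=v-.4;X=np.array([.5119+.045*np.sin(a)+.001,-.1126,.089+.045*np.cos(a)]);p=proj("top",X);q=proj("side",X)
  print(v,(p-[264.5,164.5])*5,(q-[274.5,199.5])*4.5)
E
```

```text
(array([ 0.52238097, -0.11190237,  0.13411012]), np.float64(0.0009279950745468899))
0.3 [609.63359461 281.3478534 ] [491.94439324 221.62305303]
0.5 [610.04394767 258.93126956] [505.36245595 212.63036276]
0.6 [610.00203846 248.11737906] [511.79692869 209.43278173]
0.68 [609.85024521 239.76656236] [516.75065038 207.52489122]
0.8 [609.42894192 227.87828429] [523.78273264 205.76574633]
```

Request:
move_arm([
  {"offset":[0.02,0.045,0],"rotation":[0,0,0],"grip":0},
  {"offset":[0.03,0.04,0],"rotation":[0,0,0],"grip":0},
  {"offset":[0.04,0.01,0],"rotation":[0,0,0],"grip":0},
  {"offset":[0.016,0,0],"rotation":[0,0,0],"grip":0},
  {"offset":[0.004,0,0],"rotation":[0,0,0],"grip":0},
  {"offset":[0.003,0,0],"rotation":[0,0,0],"grip":0},
  {"offset":[0.002,0,0],"rotation":[0,0,0],"grip":0},
  {"offset":[0.002,0,0],"rotation":[0,0,0],"grip":0},
  {"offset":[0,0,0],"rotation":[0,0,0],"grip":0},
])

```text
time: 16.2
eef_pos: [0.5032, -0.1148, 0.1355]
tool_rot: [-1.57, -0.001, -0.033]
force: [-0.8, 0.3, 0.5]
gripper_width: 0.0003
```

```bash
python3 f.py 2
```

```text
[ 0.4706 -1.3096 -0.1781] mean [-1.0377  0.0579 -0.339  -0.1181  0.3169 -0.0246] [ 0.5032 -0.1147  0.1355] [-1.5705 -0.0006 -0.0332] 0.0004890259947724049 16.3
```

Request:
move_arm([
  {"offset":[0.001,0,0],"rotation":[0,0,0],"grip":0},
  {"offset":[0.001,0,0],"rotation":[0,0,0],"grip":0},
  {"offset":[0.001,0,0],"rotation":[0,0,0],"grip":0},
  {"offset":[0,0,0],"rotation":[0,0,0],"grip":0},
])

```text
time: 16.7
eef_pos: [0.5048, -0.1148, 0.1349]
tool_rot: [-1.57, 0.003, -0.033]
force: [-8.2, -0.2, 6.0]
gripper_width: 0.0005
```

Request:
move_arm([
  {"offset":[0.001,0,0],"rotation":[0,0,0],"grip":0},
  {"offset":[0.001,0,0],"rotation":[0,0,0],"grip":0},
  {"offset":[0,0,0],"rotation":[0,0,0],"grip":0},
])

```text
time: 17.0
eef_pos: [0.5051, -0.1148, 0.1347]
tool_rot: [-1.57, 0.006, -0.034]
force: [-13.9, 0.7, 11.7]
gripper_width: 0.0008
```

Against the lever's stop now. Retreating and checking.

Request:
move_arm([
  {"offset":[-0.02,0,0],"rotation":[0,0,0],"grip":0},
  {"offset":[-0.04,-0.01,0],"rotation":[0,0,0],"grip":0},
  {"offset":[-0.04,-0.04,0],"rotation":[0,0,0],"grip":0},
  {"offset":[-0.025,-0.045,0],"rotation":[0,0,0],"grip":0},
  {"offset":[0,-0.04,-0.03],"rotation":[0,0,0],"grip":0},
  {"offset":[0,-0.03,-0.05],"rotation":[0,0,0],"grip":0},
  {"offset":[0,-0.03,-0.05],"rotation":[0,0,0],"grip":0},
  {"offset":[0,0,-0.03],"rotation":[0,0,0],"grip":0},
  {"offset":[0,0,0],"rotation":[0,0,0],"grip":0},
])

```text
time: 17.9
eef_pos: [0.3839, -0.2612, 0.3171]
tool_rot: [-1.574, -0.004, -0.039]
force: [-0.5, 0.6, -0.4]
gripper_width: 0.0004
```

```bash
python3 - <<'E'
from cell import *
import cv2
a=get_image("side");b=get_image("top");o=get_obs();print(o['eef_pos'],o['time'])
cv2.imwrite("pics/s9.png",cv2.resize(a[200:330,275:435,::-1],None,fx=4.5,fy=4.5,interpolation=2))
cv2.imwrite("pics/t9.png",cv2.resize(b[165:275,265:425,::-1],None,fx=5,fy=5,interpolation=2))
cv2.imwrite("pics/t9z.png",cv2.resize(b[190:245,285:355,::-1],None,fx=10,fy=10,interpolation=2))
E
```

```text
[ 0.38413184 -0.25699557  0.3156932 ] 18.0
```

View pics/s9.png

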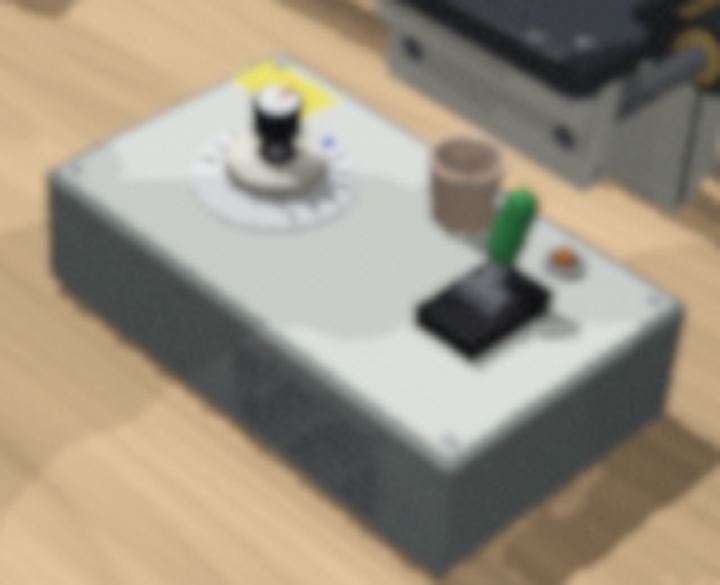

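View pics/t9.png

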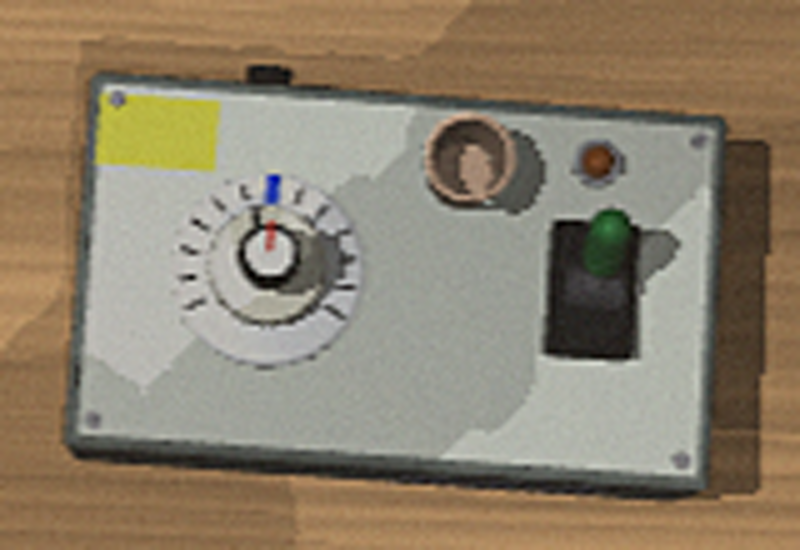

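View pics/t9z.png

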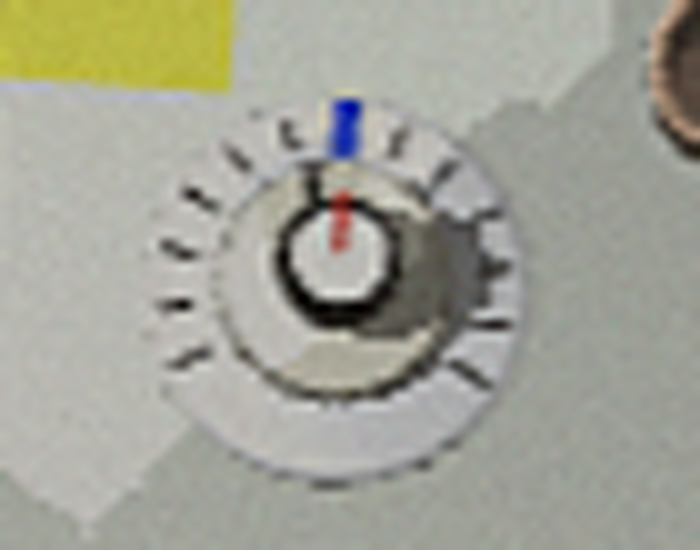

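```bash
python3 - <<'E'
from h import *
Z=lambda x,y:((x+.5)/10+284.5,(y+.5)/10+189.5)
c=atz("top",Z(338,256),.123);m=atz("top",Z(344,128),.079)-c
for p in[(343,193),(339,245)]:
  pass
d=atz("top",Z(343,193),.123)-atz("top",Z(339.5,248),.123);d2=atz("top",Z(343,193),.123)-c
print(np.arctan2(d[1],d[0]),np.arctan2(d2[1],d2[0]),np.arctan2(m[1],m[0]))
from cell import hand_in
hand_in()
E
```

```text
-0.03231754164577771 -0.04778019921835906 -0.02720172871319887
the job is handed in; nothing more can be done
```

The temperature knob is back at the blue mark and the dryer is switched on. I handed the job in at about 18 s of the 61 s; no verdict is reported.

- **Knob:** I gripped it and pressed until I felt the hub, at about 9.9 N for a moment. That is just over the 9.7 N you advised. I then eased off to about 7 N and turned it 60° counter-clockwise, with almost no twisting torque. It rose with the tool as I let it up. In the last images the pointer is within about 0.02 rad of the mark, and the knob's top is at the same pixel as at the start, so it looks locked.
- **Switch:** The first push left it at about 0.62 rad, which is not enough. I pushed again to its stop, at about 14 N sideways, and the lever now matches the full-on position (about 0.8 rad) in both views.
- **Everything else:** The ring's pointer and the cup are at the same pixels as before. I did not re-measure the other items on the bench, but the arm touched only the knob and the lever. At hand-in it was clear of everything, with no contact force.

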